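Complete the tray of copper spice tins

ROBOT

A 6-joint arm with a two-finger parallel gripper is mounted at the origin on the work surface. World frame = base frame: x ahead of the robot, y to its left, z up, the work surface at z = 0. Lengths are in m, angles in rad, forces in N, time in s.
With the tool pointing down it reaches from about 0.375 to 0.975 m from the base axis. Payload 3.8 kg.
Tool frame: the origin (TCP) lies at the very end of the fingers, on their centre line; the grasp point (between the pads) lies 19 mm behind it (grasp_offset is the distance from the TCP to the grasp point, in m); z points along the fingers, y is the line along which they close (so a half turn about z gives the same grasp; the last joint's range is limited). The gripper opens to 85 mm and grips with 20 to 120 N. Pads are 22 mm wide; open, the fingers measure 114 mm over their backs; the gripper's body (76 mm by 85 mm) begins 54 mm behind the grasp point. The pads swing forward as they close: fully open they stand 13 mm farther back than shut.
Start: joints at [-1.267, 0.264, 1.604, -0, 1.274, -0.037], TCP at [0.226, -0.636, 0.231] pointing down, gripper open.
Joint ranges: [-2.63, 2.63], [-0.94, 2.18], [0.31, 2.57], [-1.31, 4.45], [0, 2.66], [-2.55, 2.55]. Speed limits (rad/s): [2.57, 2.57, 3.14, 3.14, 3.14, 3.14].

INTERFACE

Orientations are given as a unit quaternion [w, x, y, z].
In Python, from station import sense, snapshot, job_done, grasp_offset gives the robot as it stands. The module is installed in compiled form; this text tells all that it offers.
- The arm moves only by the tool apply_moves, never from a script. Its argument "motion" is a list of rows, each a list of 7 numbers: the shift along the tool's x, y, z in cm, then the turn, a rotation vector about the tool's x, y, z in rad, then the opening, from 0 (shut) to 1 (fully open). A call has 1 to 8 rows; each row shifts and turns the commanded pose from where the row before left it, along the tool's axes as they then stand; what a row does not reach is not made up. A row lasts 1/12 s, in which the tool goes at most 41.7 mm and 7.16 degrees, less where a joint would pass 70% of its speed; a pose out of reach is approached as far as the arm can. A call is refused whole if a number of a shift passes 4.17 or a number of a turn 0.125, either way. A call with a gripper value outside its range is refused whole. The fingers move at their own pace and stop on an object; "force" is the grip in N (left out, the last holds). Time passes only in rows, so rows that do not move let the fingers close. It gives the time, the measured TCP pose, the force, the opening and the grip force at its end, in the units of the state.
- sense(): the state, without advancing time (a new reading comes with each control period).
- snapshot(name): name is "scene" or "top"; returns a dict with "img" (480x640x3 uint8, red, green, blue), "fx", "fy", "cx", "cy" (pixels), "dist" ([k1, k2, p1, p2, k3] as OpenCV has them; the pictures are not rectified), "eye" and "orientation" of the camera in the world. Camera axes: x right, y down, z forward; pixel columns grow to the right and rows downward; lengths in m; the calibration is good to about 2 mm. A picture is of the moment at which its call begins. There is no depth.
- job_done(): hands the job in; it is judged then, once.
The state is a dict: "time": time; "joints": joint angles; "qvel": joint speeds; "tau": joint torques, N m; "ee_pos": TCP position; "tcp_rot": TCP orientation; "force": force on the tool from outside, world axes, zero at the start; "torque": the same for the moment, N m; "grip_width": finger opening in m; "finger_force": force on a finger pad.
Only numpy, scipy, OpenCV 4.12 (cv2) and the standard library are available. Lean on these libraries where they do the work, as an engineer would, in place of code of your own. Each camera call takes 0.05 s, during which the arm holds its last target. There are 200 camera calls.

TASK

The wooden packing tray has one empty cell. First feel that it is clear by touching the round cork mat at its bottom with the fingertips, before picking anything up; then take the small copper tin that stands outside the tray, the one like those already packed, and stand it upright in that empty cell. Leave the wider tin on the bench where it is.

Things in the scene. Friction and masses are not known exactly. Their poses are not given: they have to be found in the camera images.
- tin_mid (a point): centre, half-way up, of the small upright copper spice tin on the bench outside the tray: a closed cylinder 44 mm in diameter and 48 mm high with a flat lid, about 0.12 kg, z up; it can be gripped anywhere round its side
- mat: round cork mat, 60 mm in diameter and 4 mm thick, firmly fixed and hard to the touch, lying in the middle of the one empty cell of the tray; origin at the centre of its underside, which lies on the tray's floor 6 mm above the bench, so that its top is 10 mm above the bench
- tray: low wooden tray fixed to the bench, 190 mm (its x axis) by 280 mm (its y axis) and 18 mm high, origin at the centre of its underside; walls and dividers 6 mm thick and 18 mm high above the bench; 2 rows of 3 cells, their centres at x = -45 and +45 mm and y = -90, 0 and +90 mm, each about 85 mm wide inside. Five cells each hold a loose tin of the same kind as the one outside (44 mm in diameter, 48 mm high, tops 54 mm above the bench)
- wide_mid (a point): centre, half-way up, of the wider, lower copper tin on the bench, 68 mm in diameter and 36 mm high: a bystander to be left alone
Not all that is in view belongs to the job. Leave any blue look-alike of the part that bears tin_mid alone.

How it is judged:
By the outcome, as a careful person would: the job done as asked, in the order asked, and still so for the second after the job is handed in, with the robot touching nothing.
It also fails if it takes over 56 s, if anything falls off the work surface, if the arm or the gripper's body presses on something with over 40 N, if the wrist force passes 120 N, or if a joint passes its speed limit or range.

## Working session

There is one attempt and no reset: what is moved stays moved. The work goes in short steps, Python scripts to look and compute and a tool call to move; the robot and the scene stay as the last step left them, time stands still between calls to the robot, and variables do not carry over. Pictures are saved under pics/ and viewed, at most 10 in all, crops included, and the job is handed in when it is done.

Besides the shell and the picture viewer there is one more tool, called after "Call:" as name(argument=value, ...) on one line, values as JSON. apply_moves: Moves the arm, as the interface text tells. Its arguments: {"type":"object","properties":{"motion":{"type":"array","items":{"type":"array","items":{"type":"number"}}},"force":{"type":"number"}},"required":["motion"]}

```bash
mkdir -p pics; python3 - <<'E'
from station import *
import cv2,numpy as np
for n in("scene","top"):
    s=snapshot(n); cv2.imwrite(f"pics/{n}0.png",s["img"][:,:,::-1]); print(n,{k:np.round(v,4).tolist() for k,v in s.items() if k!="img"})
s=sense();print(s["time"],s["ee_pos"],s["tcp_rot"],s["force"],s["grip_width"],grasp_offset)
E
```

```text
scene {'fx': 454.8782, 'fy': 454.8782, 'cx': 319.9722, 'cy': 241.9022, 'dist': [-0.0899, 0.0, 0.0, 0.0, 0.0], 'eye': [0.8604, -0.3297, 0.5507], 'orientation': [-0.3861, 0.8498, 0.3265, -0.1491]}
top {'fx': 434.7144, 'fy': 434.7144, 'cx': 315.9053, 'cy': 240.1473, 'dist': [-0.0273, 0.0, 0.0, 0.0, 0.0], 'eye': [0.426, 0.0588, 0.7975], 'orientation': [-0.0447, 0.7123, -0.7001, 0.0219]}
0.1 [ 0.22540627 -0.63554505  0.23006172] [-1.01358247e-03  9.85515760e-01  1.69580789e-01 -1.26742804e-04] [0.06588293 0.80461791 0.03955059] 0.08549585499659342 0.0187
```

View pics/scene0.png

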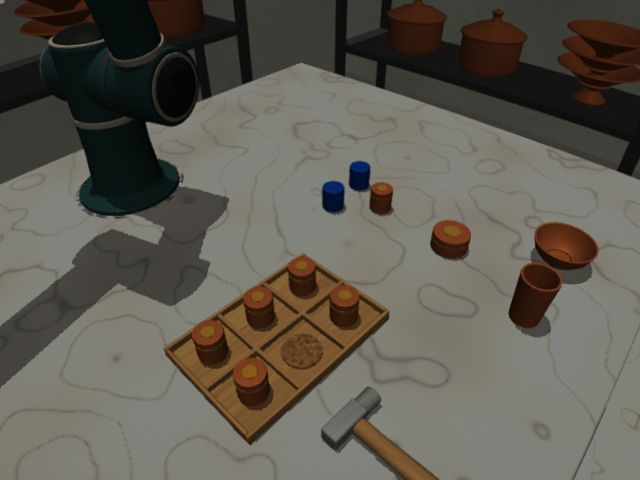

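View pics/top0.png

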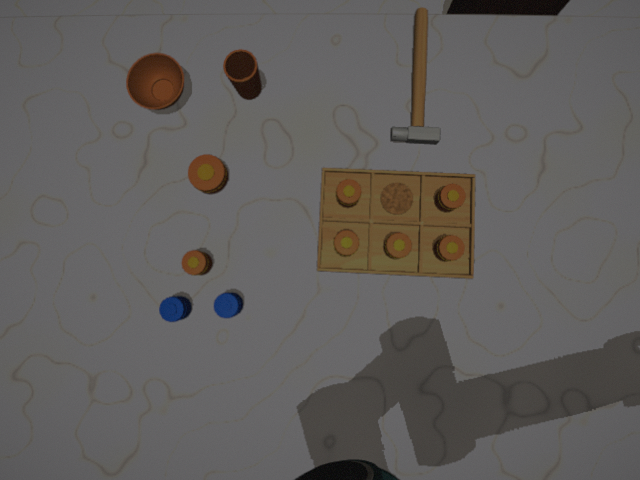

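Scene view: the small copper tin is at (381,198), the wide tin at (450,238), blue tins at (333,197) and (359,176), and the mat at (302,350).
Top view: the mat is at (396,198). Things that could be taken for the tin are:
- small copper tin at (196,262), **the choice**: copper, small and outside the tray
- wide tin at (208,173)
- blue tins at (174,308) and (228,304)
- cup at (242,70) and bowl at (156,82)
- five packed tins

```bash
cat >h.py <<'E'
import cv2,numpy as np
from scipy.spatial.transform import Rotation as R
from station import *
def ray(s,uv):
    K=np.array([[s["fx"],0,s["cx"]],[0,s["fy"],s["cy"]],[0,0,1]])
    p=cv2.undistortPoints(np.array([[uv]],float),K,np.array(s["dist"]))[0,0]
    q=s["orientation"]; return R.from_quat([q[1],q[2],q[3],q[0]]).as_matrix()@[p[0],p[1],1]
def onplane(s,uv,z):
    d=ray(s,uv); e=np.array(s["eye"]); return e+d*(z-e[2])/d[2]
def blobs(s,lo,hi,amin=15):
    h=cv2.cvtColor(s["img"],cv2.COLOR_RGB2HSV); m=cv2.inRange(h,lo,hi)
    n,_,st,c=cv2.connectedComponentsWithStats(m)
    return [(st[i,4],c[i],st[i,:4]) for i in range(1,n) if st[i,4]>=amin]
E
python3 - <<'E'
from h import *
S={n:snapshot(n) for n in("scene","top")}
for n,pts in(("scene",[(381,189),(302,350),(450,231)]),("top",[(196,262),(396,198),(208,173)])):
    for p in pts: print(n,p,cv2.cvtColor(S[n]["img"],cv2.COLOR_RGB2HSV)[p[1],p[0]],cv2.cvtColor(S[n]["img"],cv2.COLOR_RGB2HSV)[p[1],p[0]-9])
    for a,c,b in blobs(S[n],(18,180,80),(30,255,255)): print("yellow",n,a,c.round(1),onplane(S[n],c,.048).round(4),onplane(S[n],c,.054).round(4))
    x,y=(381,198) if n=="scene" else (196,262)
    cv2.imwrite(f"pics/c_{n}.png",cv2.resize(S[n]["img"][y-40:y+40,x-40:x+40,::-1],(400,400),interpolation=2))
    X,Y=(302,350) if n=="scene" else (396,198)
    cv2.imwrite(f"pics/m_{n}.png",cv2.resize(S[n]["img"][Y-40:Y+40,X-40:X+40,::-1],(400,400),interpolation=2))
    print("mat",onplane(S[n],(X,Y),.010))
a=[cv2.imread(f"pics/{k}_{n}.png")[::1] for k in"cm" for n in("scene","top")]
cv2.imwrite("pics/crops.png",cv2.resize(np.vstack([np.hstack(a[:2]),np.hstack(a[2:])]),(600,600)))
E
```

```text
scene (381, 189) [ 19 202 124] [ 10 195 111]
scene (302, 350) [ 14 167 101] [ 14 169 104]
scene (450, 231) [ 18 200 125] [ 10 195 118]
yellow scene 29 [381.4 187.4] [0.4547 0.298  0.048 ] [0.4596 0.2905 0.054 ]
yellow scene 118 [451.7 230.9] [0.6249 0.2725 0.048 ] [0.6277 0.2653 0.054 ]
yellow scene 65 [301.3 265.1] [0.4894 0.0361 0.048 ] [0.4938 0.0317 0.054 ]
yellow scene 86 [344.4 294.8] [0.5809 0.0331 0.048 ] [0.5842 0.0288 0.054 ]
yellow scene 85 [257.4 296. ] [ 0.4868 -0.0552  0.048 ] [ 0.4912 -0.0585  0.054 ]
yellow scene 108 [207.  331.5] [ 0.4841 -0.1468  0.048 ] [ 0.4886 -0.149   0.054 ]
yellow scene 144 [249.4 371.2] [ 0.5752 -0.1492  0.048 ] [ 0.5786 -0.1514  0.054 ]
mat [ 0.58284404 -0.06149947  0.01      ]
top (196, 262) [ 24 180 106] [ 16 177 108]
top (396, 198) [ 15 145  97] [ 15 155  84]
top (208, 173) [ 22 197 106] [ 21 188 107]
yellow top 204 [205.5 171.7] [0.6157 0.2823 0.048 ] [0.6142 0.2805 0.054 ]
yellow top 68 [348.5 190.5] [0.5847 0.0283 0.048 ] [0.5835 0.0285 0.054 ]
yellow top 84 [453.2 195. ] [ 0.5791 -0.1536  0.048 ] [ 0.5779 -0.1519  0.054 ]
yellow top 36 [400.2 244.1] [ 0.492  -0.0618  0.048 ] [ 0.4915 -0.0608  0.054 ]
yellow top 76 [451.7 247.3] [ 0.488 -0.15   0.048] [ 0.4875 -0.1483  0.054 ]
yellow top 75 [192.7 261.9] [0.4552 0.2979 0.048 ] [0.455  0.2959 0.054 ]
mat [ 0.57992113 -0.06019675  0.01      ]
```

View pics/crops.png

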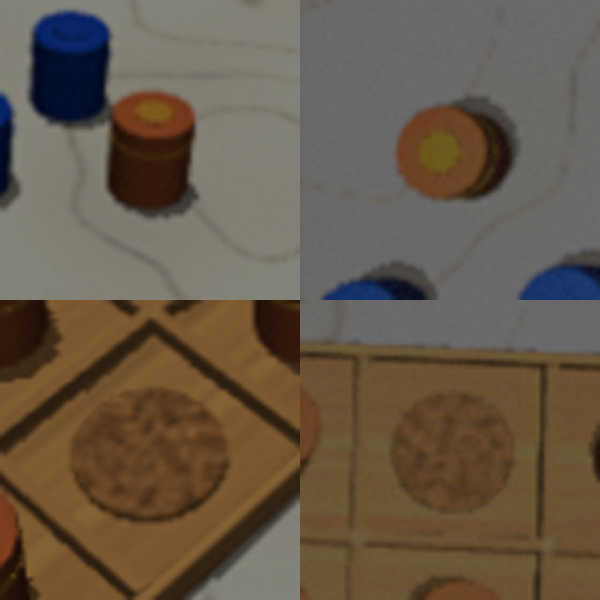

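The crops confirm the copper tin with a yellow label, standing alone. The mat is clear, at about (0.580, -0.060). The present tool heading suits both jobs, so I'll travel over the mat with the fingers shut.

Call:
apply_moves(motion=[[1.3,-1.0,0,0,0,0,0],[2.6,-2.1,0,0,0,0,0],[2.6,-2.1,0,0,0,0,0],[2.6,-2.1,0,0,0,0,0],[2.6,-2.1,0,0,0,0,0],[2.6,-2.1,0,0,0,0,0],[2.6,-2.1,0,0,0,0,0],[2.6,-2.1,0,0,0,0,0]], force=40)

```text
time: 0.87
ee_pos: [0.3576, -0.4206, 0.2312]
tcp_rot: [-0.0, 0.986, 0.17, 0.0]
force: [0.2, 0.1, 0.5]
grip_width: 0.0
finger_force: 0.0
```

Call:
apply_moves(motion=[[2.6,-2.1,0,0,0,0,0],[2.6,-2.1,0,0,0,0,0],[2.6,-2.1,0,0,0,0,0],[2.6,-2.1,0,0,0,0,0],[2.6,-2.1,0,0,0,0,0],[2.6,-2.1,0,0,0,0,0],[2.6,-2.1,0,0,0,0,0],[2.6,-2.1,0,0,0,0,0]])

```text
time: 1.53
ee_pos: [0.497, -0.1927, 0.2313]
tcp_rot: [-0.0, 0.986, 0.17, 0.0]
force: [0.4, -0.0, -0.1]
grip_width: -0.0
finger_force: 0.0
```

Call:
apply_moves(motion=[[2.6,-2.1,0,0,0,0,0],[2.6,-2.1,0,0,0,0,0],[2.6,-2.1,0,0,0,0,0],[1.3,-1.0,0,0,0,0,0],[0,0,0,0,0,0,0],[0,0,0,0,0,0,0]])

```text
time: 2.03
ee_pos: [0.5579, -0.0945, 0.231]
tcp_rot: [-0.0, 0.985, 0.171, -0.0]
force: [-0.1, -0.4, 0.8]
grip_width: 0.0003
finger_force: 0.0
```

```bash
cat >go.py <<'E'
import sys
from h import *
s=sense(); q=s["tcp_rot"]; r=R.from_quat([q[1],q[2],q[3],q[0]])
print("t",s["time"],"pos",np.round(s["ee_pos"],4),"F",np.round(s["force"],1),"w",round(s["grip_width"],4),"ff",s["finger_force"],"zax",r.as_matrix()[:,2].round(4))
print("yaw x",np.degrees(np.arctan2(*r.as_matrix()[[1,0],0])).round(1))
if len(sys.argv)>3: print("tool cm",(r.inv().apply(np.array(list(map(float,sys.argv[1:4])))-s["ee_pos"])*100).round(2))
E
python3 go.py 0.580 -0.0605 0.04
python3 - <<'E'
from h import *
S=snapshot("top")
for uv in((322,168),(475,174),(317,271),(471,277)): print(onplane(S,uv,.018).round(4))
for uv in((174,308),(228,304)): print("blue",onplane(S,uv,.03).round(4))
E
```

```text
t 2.0333 pos [ 0.5579 -0.0945  0.231 ] F [-0.1 -0.4  0.8] w 0.0003 ff 0.0 zax [-8.e-04 -0.e+00 -1.e+00]
yaw x 19.7
tool cm [ 3.24 -2.46 19.1 ]
[0.6323 0.0759 0.018 ]
[ 0.6246 -0.202   0.018 ]
[0.444  0.0816 0.018 ]
[ 0.4381 -0.1919  0.018 ]
blue [0.3736 0.3336 0.03  ]
blue [0.3828 0.2372 0.03  ]
```

Call:
apply_moves(motion=[[1.6,-1.2,2.0,0,0,0,0],[1.6,-1.2,3.0,0,0,0,0],[0,0,3.0,0,0,0,0],[0,0,3.0,0,0,0,0],[0,0,3.0,0,0,0,0],[0,0,3.0,0,0,0,0],[0,0,2.0,0,0,0,0],[0,0,0,0,0,0,0]])

```text
time: 2.75
ee_pos: [0.5748, -0.0632, 0.036]
tcp_rot: [-0.002, 0.986, 0.169, -0.005]
force: [-1.1, 0.2, -1.0]
grip_width: -0.0003
finger_force: 0.0
```

```bash
python3 go.py 0.580 -0.0605 0.010
```

```text
t 2.75 pos [ 0.5748 -0.0632  0.036 ] F [-1.1  0.2 -1. ] w -0.0003 ff 0.0 zax [-0.0103  0.0013 -0.9999]
yaw x 19.4
tool cm [ 0.6  -0.07  2.59]
```

Call:
apply_moves(motion=[[0.3,0,0.5,0,0,0,0],[0.2,0,0.5,0,0,0,0],[0,0,0.4,0,0,0,0],[0,0,0.4,0,0,0,0],[0,0,0,0,0,0,0],[0,0,0,0,0,0,0]])

```text
time: 3.25
ee_pos: [0.5853, -0.061, 0.0238]
tcp_rot: [0.0, 0.986, 0.17, 0.0]
force: [0.1, 0.2, -0.3]
grip_width: -0.0003
finger_force: 0.0
```

Call:
apply_moves(motion=[[0,0,0.2,0,0,0,0],[0,0,0.2,0,0,0,0],[0,0,0.2,0,0,0,0],[0,0,0.1,0,0,0,0],[0,0,0,0,0,0,0]])

```text
time: 3.67
ee_pos: [0.5847, -0.0609, 0.0159]
tcp_rot: [-0.0, 0.986, 0.17, -0.0]
force: [0.3, 0.2, -1.1]
grip_width: 0.0001
finger_force: 0.0
```

Call:
apply_moves(motion=[[0,0,0.2,0,0,0,0],[0,0,0.1,0,0,0,0],[0,0,0.1,0,0,0,0],[0,0,0.1,0,0,0,0],[0,0,0,0,0,0,0]])

```text
time: 4.08
ee_pos: [0.5848, -0.0609, 0.011]
tcp_rot: [-0.0, 0.986, 0.17, -0.0]
force: [-0.7, 0.2, 0.6]
grip_width: -0.0001
finger_force: 0.0
```

Call:
apply_moves(motion=[[0,0,0.1,0,0,0,0],[0,0,0,0,0,0,0]])

```text
time: 4.25
ee_pos: [0.5849, -0.0609, 0.0101]
tcp_rot: [-0.0, 0.986, 0.17, -0.0]
force: [0.1, -0.1, -1.2]
grip_width: 0.0002
finger_force: 0.0
```

Call:
apply_moves(motion=[[0,0,0.1,0,0,0,0],[0,0,0,0,0,0,0]])

```text
time: 4.42
ee_pos: [0.5851, -0.061, 0.0101]
tcp_rot: [-0.0, 0.986, 0.17, -0.0]
force: [-3.2, -0.8, 4.6]
grip_width: -0.0002
finger_force: 2.7
```

Call:
apply_moves(motion=[[0,0,0.1,0,0,0,0],[0,0,0,0,0,0,0]])

```text
time: 4.58
ee_pos: [0.5851, -0.061, 0.01]
tcp_rot: [-0.0, 0.986, 0.17, -0.0]
force: [-5.2, 0.6, 11.5]
grip_width: 0.0005
finger_force: 5.9
```

Contact is firm: 11.5 N at z = 10.0 mm, the height of the mat's top. I'll rise, cross to the tin and open the fingers.

Call:
apply_moves(motion=[[0,0,-1.5,0,0,0,0],[0,0,-3,0,0,0,0],[0,0,-3.5,0,0,0,0],[0,0,-3.5,0,0,0,0],[0,0,-2.5,0,0,0,0],[0,-1.5,0,0,0,0,0],[0,-3,0,0,0,0,0],[0,-3,0,0,0,0,1]])

```text
time: 5.25
ee_pos: [0.5601, 0.01, 0.1489]
tcp_rot: [0.0, 0.986, 0.168, 0.001]
force: [0.3, 0.5, -0.3]
grip_width: 0.0107
finger_force: 0.0
```

Call:
apply_moves(motion=[[0,-3,0,0,0,0,1],[0,-3,0,0,0,0,1],[0,-3,0,0,0,0,1],[0,-3,0,0,0,0,1],[0,-3,0,0,0,0,1],[0,-3,0,0,0,0,1],[0,-3,0,0,0,0,1],[0,-3,0,0,0,0,1]])

```text
time: 5.92
ee_pos: [0.4784, 0.2373, 0.1476]
tcp_rot: [0.0, 0.986, 0.17, -0.0]
force: [1.0, -0.2, 0.4]
grip_width: 0.0853
finger_force: 0.0
```

Call:
apply_moves(motion=[[0,-3,0,0,0,0,1],[0,-2,0,0,0,0,1],[0,-1,0,0,0,0,1],[0,0,0,0,0,0,1],[0,0,0,0,0,0,1]])

```text
time: 6.33
ee_pos: [0.4593, 0.2922, 0.1478]
tcp_rot: [0.0, 0.985, 0.17, -0.0]
force: [0.4, -0.5, -0.1]
grip_width: 0.0854
finger_force: 0.0
```

```bash
python3 go.py 0.455 0.298 0.013
python3 - <<'E'
from h import *
S={n:snapshot(n) for n in("scene","top")}
for n in S:
    for a,c,b in blobs(S[n],(18,180,80),(30,255,255)):
        p=onplane(S[n],c,.048)
        if abs(p[1]-.29)<.04: print(n,a,c.round(1),p.round(4))
cv2.imwrite("pics/pre.png",S["scene"]["img"][60:300,200:520,::-1])
E
```

```text
t 6.3333 pos [0.4593 0.2922 0.1478] F [ 0.4 -0.5 -0.1] w 0.0854 ff 0.0 zax [-5.e-04 -1.e-03 -1.e+00]
yaw x 19.6
tool cm [-0.2  -0.7  13.48]
scene 118 [451.7 230.9] [0.625  0.2725 0.048 ]
top 207 [205.4 171.6] [0.6159 0.2824 0.048 ]
top 45 [191.8 262.3] [0.4544 0.2995 0.048 ]
```

View pics/pre.png

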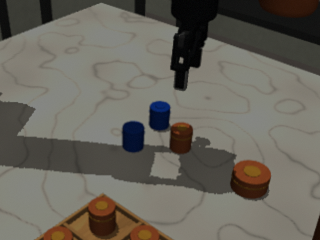

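The gripper hangs open above the copper tin, which stands at (381,198) in the full picture, undisturbed. I'll centre over it and descend.

Call:
apply_moves(motion=[[-0.2,-0.7,1.5,0,0,0,1],[0,0,2.5,0,0,0,1],[0,0,2.5,0,0,0,1],[0,0,2.5,0,0,0,1],[0,0,2.0,0,0,0,1],[0,0,1.5,0,0,0,1],[0,0,0.8,0,0,0,1],[0,0,0,0,0,0,1]], force=40)

```text
time: 7.1
ee_pos: [0.4543, 0.2963, 0.0131]
tcp_rot: [0.001, 0.986, 0.169, -0.002]
force: [-0.5, -0.3, 1.1]
grip_width: 0.0857
finger_force: 0.0
```

Call:
apply_moves(motion=[[0,0,0,0,0,0,0.6],[0,0,0,0,0,0,0.55],[0,0,0,0,0,0,0.5],[0,0,0,0,0,0,0.4],[0,0,0,0,0,0,0.2],[0,0,0,0,0,0,0],[0,0,0,0,0,0,0],[0,0,0,0,0,0,0]])

```text
time: 7.77
ee_pos: [0.4569, 0.2991, 0.017]
tcp_rot: [-0.0, 0.985, 0.17, 0.002]
force: [-0.4, -1.7, 6.7]
grip_width: 0.0428
finger_force: 41.3
```

Call:
apply_moves(motion=[[0,0,-0.5,0,0,0,0],[0,0,-1,0,0,0,0],[0,0,-2,0,0,0,0],[0,0,-3,0,0,0,0],[0,0,-3,0,0,0,0],[0,0,-2.5,0,0,0,0],[0,0,-1,0,0,0,0],[0,0,0,0,0,0,0]])

```text
time: 8.43
ee_pos: [0.4575, 0.2997, 0.1491]
tcp_rot: [-0.001, 0.986, 0.17, 0.003]
force: [0.1, 1.0, -0.6]
grip_width: 0.0426
finger_force: 40.9
```

```bash
python3 go.py 0.580 -0.0605 0.15
python3 - <<'E'
from h import *
a,b=snapshot("scene"),snapshot("top")
cv2.imwrite("pics/lift.png",np.hstack([a["img"][60:300,200:520],b["img"][140:380,80:400]])[:,:,::-1])
E
```

```text
t 8.4333 pos [0.4575 0.2997 0.1491] F [ 0.1  1.  -0.6] w 0.0426 ff 40.859884629026055 zax [ 0.0059  0.0035 -1.    ]
yaw x 19.5
tool cm [-0.5  38.04 -0.15]
```

View pics/lift.png

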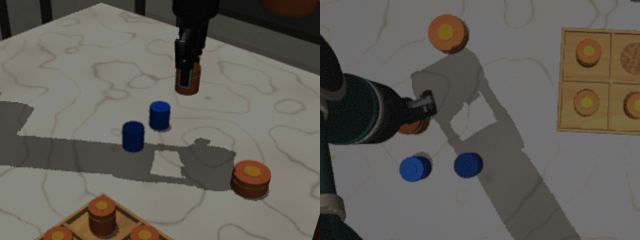

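The tin is held upright, off the bench; the blue tins and the wide tin are untouched. I'll carry it over the cell.

Call:
apply_moves(motion=[[0,1,0,0,0,0,0],[0,2,0,0,0,0,0],[0,2.5,0,0,0,0,0],[0,2.5,0,0,0,0,0],[0,2.5,0,0,0,0,0],[0,2.5,0,0,0,0,0],[0,2.5,0,0,0,0,0],[0,2.5,0,0,0,0,0]])

```text
time: 9.2
ee_pos: [0.5141, 0.1265, 0.1426]
tcp_rot: [0.0, 0.986, 0.17, -0.002]
force: [0.6, 0.2, -1.9]
grip_width: 0.043
finger_force: 40.9
```

Call:
apply_moves(motion=[[0,2.5,0,0,0,0,0],[0,2.5,0,0,0,0,0],[0,2.5,0,0,0,0,0],[0,2.5,0,0,0,0,0],[0,2.5,0,0,0,0,0],[0,2.5,0,0,0,0,0],[0,2.0,0,0,0,0,0],[0,1.0,0,0,0,0,0]])

```text
time: 9.87
ee_pos: [0.5746, -0.0437, 0.1426]
tcp_rot: [-0.0, 0.986, 0.169, -0.002]
force: [-0.1, 0.1, -0.4]
grip_width: 0.0429
finger_force: 40.9
```

Call:
apply_moves(motion=[[0,0,0,0,0,0,0],[0,0,0,0,0,0,0],[0,0,0,0,0,0,0]])

```text
time: 10.12
ee_pos: [0.5747, -0.0401, 0.1442]
tcp_rot: [-0.001, 0.985, 0.17, -0.001]
force: [0.3, 0.6, -1.1]
grip_width: 0.0429
finger_force: 40.9
```

```bash
python3 go.py 0.5820 -0.0600 0.0265
```

```text
t 10.1167 pos [ 0.5747 -0.0401  0.1442] F [ 0.3  0.6 -1.1] w 0.0429 ff 40.91818787972443 zax [-2.2e-03  8.0e-04 -1.0e+00]
yaw x 19.5
tool cm [ 0.04  2.14 11.77]
```

Call:
apply_moves(motion=[[0,1.0,0,0,0,0,0],[0,1.1,1,0,0,0,0],[0,0,2,0,0,0,0],[0,0,2,0,0,0,0],[0,0,2,0,0,0,0],[0,0,1.5,0,0,0,0],[0,0,1,0,0,0,0],[0,0,0.5,0,0,0,0]])

```text
time: 10.78
ee_pos: [0.5815, -0.0607, 0.043]
tcp_rot: [-0.0, 0.985, 0.17, -0.002]
force: [0.2, 0.5, -1.4]
grip_width: 0.0426
finger_force: 40.9
```

Call:
apply_moves(motion=[[0,0,0,0,0,0,0],[0,0,0,0,0,0,0],[0,0,0,0,0,0,0]])

```text
time: 11.03
ee_pos: [0.584, -0.0609, 0.0464]
tcp_rot: [0.0, 0.986, 0.17, 0.001]
force: [-0.7, 0.3, -1.1]
grip_width: 0.0432
finger_force: 40.9
```

```bash
python3 go.py 0.5820 -0.0600 0.0265
python3 - <<'E'
from h import *
a,b=snapshot("scene"),snapshot("top")
cv2.imwrite("pics/low.png",np.hstack([a["img"][200:440,140:460],b["img"][120:360,240:560]])[:,:,::-1])
E
```

```text
t 11.0333 pos [ 0.584  -0.0609  0.0464] F [-0.7  0.3 -1.1] w 0.0432 ff 40.92177530634217 zax [ 2.2e-03 -3.0e-04 -1.0e+00]
yaw x 19.5
tool cm [-0.16 -0.15  1.99]
```

View pics/low.png

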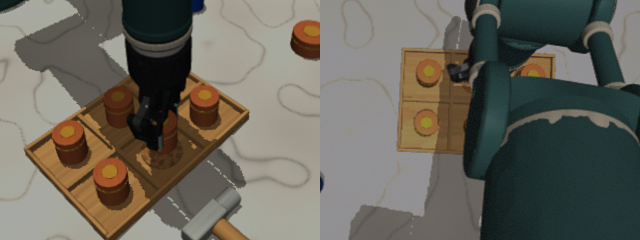

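The tin hangs upright over the mat, clear of its neighbours. I'll lower it slowly until it touches.

Call:
apply_moves(motion=[[-0.1,-0.1,0.5,0,0,0,0],[0,0,0.5,0,0,0,0],[0,0,0.4,0,0,0,0],[0,0,0.2,0,0,0,0],[0,0,0,0,0,0,0],[0,0,0,0,0,0,0]])

```text
time: 11.63
ee_pos: [0.5812, -0.06, 0.0288]
tcp_rot: [-0.0, 0.986, 0.17, -0.0]
force: [-0.4, 0.1, -0.1]
grip_width: 0.0428
finger_force: 40.9
```

Call:
apply_moves(motion=[[0,0,0.1,0,0,0,0],[0,0,0.1,0,0,0,0],[0,0,0,0,0,0,0]])

```text
time: 11.88
ee_pos: [0.5815, -0.0601, 0.0272]
tcp_rot: [-0.0, 0.986, 0.17, -0.0]
force: [0.0, 0.1, -1.2]
grip_width: 0.0433
finger_force: 40.9
```

Call:
apply_moves(motion=[[0,0,0.1,0,0,0,0],[0,0,0,0,0,0,0]])

```text
time: 12.05
ee_pos: [0.5817, -0.0601, 0.027]
tcp_rot: [0.0, 0.986, 0.17, 0.0]
force: [-2.0, -0.0, 3.9]
grip_width: 0.0425
finger_force: 41.3
```

Call:
apply_moves(motion=[[0,0,0.1,0,0,0,0],[0,0,0,0,0,0,0]])

```text
time: 12.22
ee_pos: [0.5817, -0.0601, 0.027]
tcp_rot: [0.0, 0.986, 0.17, -0.0]
force: [-4.9, -0.5, 11.3]
grip_width: 0.043
finger_force: 42.0
```

It is seated: contact force at z = 27 mm, as expected. I'll ease off, open only part-way because of the neighbouring tins, and withdraw.

Call:
apply_moves(motion=[[0,0,-0.1,0,0,0,0],[0,0,0,0,0,0,0.55],[0,0,0,0,0,0,0.6],[0,0,0,0,0,0,0.68],[0,0,0,0,0,0,0.7],[0,0,0,0,0,0,0.7]])

```text
time: 12.72
ee_pos: [0.5814, -0.0601, 0.026]
tcp_rot: [-0.0, 0.986, 0.17, -0.0]
force: [-0.2, -0.5, -0.7]
grip_width: 0.0595
finger_force: 0.0
```

Call:
apply_moves(motion=[[0,0,-0.5,0,0,0,0.7],[0,0,-1,0,0,0,0.7],[0,0,-2,0,0,0,0.7],[0,0,-3,0,0,0,0.7],[0,0,-3,0,0,0,0.7],[0,0,-3,0,0,0,0.7],[0,0,-3,0,0,0,0.7],[0,0,-2,0,0,0,0.7]])

```text
time: 13.38
ee_pos: [0.583, -0.0603, 0.2062]
tcp_rot: [0.001, 0.986, 0.17, 0.003]
force: [0.2, -1.0, 1.0]
grip_width: 0.0597
finger_force: 0.0
```

Call:
apply_moves(motion=[[-2,1.5,0,0,0,0,0.7],[-2.5,2,0,0,0,0,0.7],[-2.5,2,0,0,0,0,0.7],[-2.5,2,0,0,0,0,0.7],[-2.5,2,0,0,0,0,0.7],[-2.5,2,0,0,0,0,0.7],[-2.5,2,0,0,0,0,0.7],[-2.5,2,0,0,0,0,0.7]])

```text
time: 14.05
ee_pos: [0.4487, -0.2726, 0.2026]
tcp_rot: [0.001, 0.985, 0.17, 0.001]
force: [-0.4, 0.2, 0.4]
grip_width: 0.0596
finger_force: 0.0
```

Call:
apply_moves(motion=[[-2.5,2,0,0,0,0,0.7],[-2.5,2,0,0,0,0,0.7],[-1.5,1,0,0,0,0,0.7],[0,0,0,0,0,0,0.7],[0,0,0,0,0,0,0.7],[0,0,0,0,0,0,0.7]])

```text
time: 14.55
ee_pos: [0.4053, -0.3398, 0.2019]
tcp_rot: [0.0, 0.986, 0.169, 0.0]
force: [0.6, 1.0, -0.0]
grip_width: 0.0597
finger_force: 0.0
```

```bash
python3 go.py
python3 - <<'E'
from h import *
S={n:snapshot(n) for n in("scene","top")}
for n in S:
    for a,c,b in blobs(S[n],(18,180,80),(30,255,255)): print(n,a,c.round(1),onplane(S[n],c,.058).round(4))
a,b=S["scene"]["img"],S["top"]["img"]
cv2.imwrite("pics/end.png",np.hstack([a[160:460,140:520],b[120:420,140:520]])[:,:,::-1])
E
```

```text
t 14.55 pos [ 0.4053 -0.3398  0.2019] F [ 0.6  1.  -0. ] w 0.0597 ff 0.0 zax [ 9.e-04  0.e+00 -1.e+00]
yaw x 19.5
scene 118 [451.5 230.9] [0.6294 0.2603 0.058 ]
scene 65 [301.3 265.1] [0.4967 0.0288 0.058 ]
scene 86 [344.5 294.7] [0.5865 0.0261 0.058 ]
scene 86 [257.5 296.1] [ 0.4944 -0.0607  0.058 ]
scene 111 [300.2 327.7] [ 0.5804 -0.0605  0.058 ]
scene 107 [207.  331.5] [ 0.4915 -0.1504  0.058 ]
scene 144 [249.4 371.2] [ 0.5809 -0.1528  0.058 ]
top 206 [205.4 171.6] [0.6133 0.2795 0.058 ]
top 69 [348.7 190.6] [0.5823 0.0283 0.058 ]
top 73 [400.3 193. ] [ 0.5794 -0.0603  0.058 ]
top 86 [453. 195.] [ 0.5771 -0.1504  0.058 ]
top 38 [400.5 243.9] [ 0.4915 -0.0606  0.058 ]
top 70 [451.9 247.1] [ 0.4874 -0.1476  0.058 ]
```

View pics/end.png

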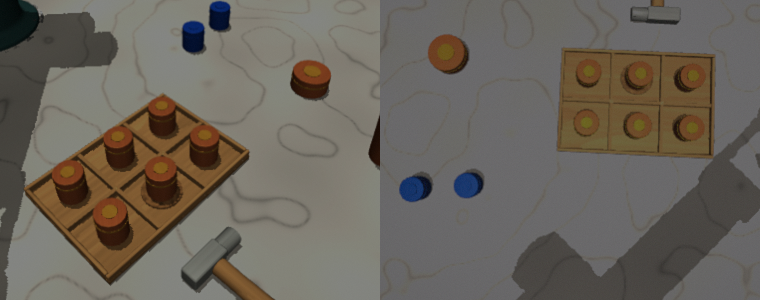

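The tin stands upright in the middle of the cell at (0.580, -0.060), with its lid at the expected height. Everything else is where it was, and the arm is clear.

```bash
python3 -c "from station import job_done; print(job_done())"
```

```text
the job is handed in; nothing more can be done
None
```

I touched the cork mat first, then stood the small copper tin upright on it in the empty cell; the other tins stayed where they were, and I handed the job in at about 15 s.

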